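# Clear the broken cell, then hold the cuvette in the light path

## Robot

A 7-joint arm with a two-finger parallel gripper is mounted at the origin on the work surface. World frame = base frame: x ahead of the robot, y to its left, z up, the work surface at z = 0. Lengths are in m, angles in rad, forces in N, time in s.
With the tool pointing down it reaches from about 0.425 to 0.875 m from the base axis. Payload 4.7 kg.
Tool frame: the origin (TCP) lies between the finger pads; the fingertips stand ctrl.tip_reach ahead of it and the grasp point (between the pads) lies 5 mm behind it (ctrl.tip_reach is the distance from the TCP to the fingertips, in m); z points along the fingers, y is the direction in which the jaws open and shut (so a half turn about z gives the same grasp; the last joint's range is limited). The gripper opens to 87 mm and grips with 3 to 60 N. Pads are 19 mm wide; open, the fingers measure 117 mm over their backs; the gripper's body (75 mm by 190 mm) begins 51 mm behind the grasp point.
Start: joints at [0.014, 0.321, -0.07, 1.45, 0.023, 1.371, -0.057], TCP at [0.65, -0, 0.237] pointing down, gripper open.
Joint ranges: [-2.86, 2.86], [-0.3, 2.09], [-1.38, 1.24], [0.06, 2.45], [-1.56, 4.7], [0.09, 2.05], [-2.69, 2.69]. Speed limits (rad/s): [2.57, 2.57, 3.14, 3.14, 3.14, 3.14, 3.14].

## Interface

Orientations are given as a rotation vector (axis times angle).
In Python, from bench import ctrl gives the robot as it stands.
- The arm moves only by the shell command python3 -m handwheel 'ROWS' [FORCE]. ROWS is JSON, a list of rows, each a list of 7 numbers: the shift along the tool's x, y, z in mm, then the turn, a rotation vector about the tool's x, y, z in rad, then the gripper's target within -1 to 1 (shut at 1, half-way at 0, fully open at -1). In form: [[dx, dy, dz, ax, ay, az, grip], ...]. A call has 1 to 12 rows; each row is the pose to reach, as a shift and turn from the pose commanded when the call began, along the tool's axes at that moment; what a row does not reach only later rows make up. A row lasts 1/8 s, in which the tool goes at most 62.5 mm and 10.7 degrees, less where a joint would pass 70% of its speed; a pose out of reach is approached as far as the arm can. A call with a gripper value outside its range is refused whole. The fingers move at their own pace and stop on an object; FORCE is the grip in N (left out, the last holds). Time passes only in rows, so rows that repeat a pose let the fingers close. It gives the time, the measured TCP pose, the force and the opening at its end, in the units of the state.
- ctrl.get_state(): the state, without advancing time (a new reading comes with each control period).
- ctrl.get_image(name): name is "scene" or "side" or "wrist"; returns the picture (400x640x3 uint8, red, green, blue); there is no depth.
- ctrl.camera_model(name): a dict with "mtx" (3x3 intrinsics, pixels), "xyz" and "orientation" of the camera in the world. Camera axes: x right, y up, looking along -z (the intrinsics and any distortion apply to the point x, -y, -z); pixel columns grow to the right and rows downward; lengths in m; the calibration is good to about 2 mm. A picture is of the moment at which its call begins: read the wrist's pose just before it. camera_model takes no time and is no camera call; for the wrist camera it gives the pose at the moment of the call.
- ctrl.close_job(): hands the job in, once; it reports no verdict.
The state is a dict: "time": time; "joint_positions": joint angles; "qd": joint speeds; "joint_torque": joint torques, N m; "position": TCP position; "tool_rot": TCP orientation; "ft_force": force on the tool from outside, world axes, zero at the start; "torque": the same for the moment, N m; "grip_width": opening from 0.0 (shut) to 1.0 (fully open).
Only numpy, scipy, OpenCV 4.12 (cv2) and the standard library are available. Lean on these libraries where they do the work, as an engineer would, in place of code of your own. Each camera call takes 0.05 s, during which the arm holds its last target.

## Task

A glass cell has broken on the inspection stage: with the blue scraper block sweep all three amber fragments off the front of the stage into its catch tray, never touching the glass with the fingers, and set the scraper down again on the bench, off the station. Then take the cuvette with the green stopper from the yellow rack, gripping it by its frosted faces only, never the clear windows or the stopper. Finish while holding it still and upright in the light path, centred on the lamp and camera axis about midway between the two, clear windows square to the light and touching nothing else; do not knock it against the station, and leave everything else where it stands.

Things in the scene. Friction and masses are not known exactly. Their poses are not given: they have to be found in the camera images.
- station: inspection station, fixed to the bench: an aluminium stage plate with a lamp on a post at its +y end, a camera on a post at its -y end and a blue catch tray along its front (-x, the robot's side). Origin on the bench under the plate's centre; x from front to back, y along the light path from camera to lamp, z up.
- stage_center (a point): centre of the stage plate's flat top, 32 mm above the bench; the plate is 160 mm (x) by 380 mm (y), its front edge 80 mm to -x, its back edge 80 mm to +x. It is clear between the camera and the lamp, from y = -68 to +68 mm. Axes as the station's.
- beam (a point): middle of the light path: on the lamp and camera axis, half-way between the lamp lens (y = +68 mm) and the camera lens (y = -68 mm), 92 mm above the bench, 60 mm above the plate. Lamp and camera are at most 52 mm wide and high, topping out 118 mm above the bench. y runs along the light axis, x is level and square to it, z up.
- tray_center (a point): middle of the catch tray's floor, 5 mm above the bench, 122.5 mm in front (-x) of the plate's centre. The blue tray reaches from the plate's front edge 85 mm forward and is 164 mm wide (y); side walls 28 mm high, front wall 40 mm high. Axes as the station's.
- frag0_center (a point): one of three amber glass fragments lying loose on the stage: a corner piece of L shape, 18 by 13 by 10 mm high, 10 g. This point is its middle, half-way up (5 mm above its underside); z is up at the start.
- frag1_center (a point): one of three amber glass fragments lying loose on the stage: a flat shard about 18 by 13 by 5 mm thick, 10 g. This point is its middle, half-way up (2.5 mm above its underside); z is up at the start.
- frag2_center (a point): one of three amber glass fragments lying loose on the stage: a flat shard about 15 by 13 by 6 mm thick, 10 g. This point is its middle, half-way up (3 mm above its underside); z is up at the start.
- scraper_center (a point): scraper block standing upright on the bench, 64 mm high, about 140 g: a blue plastic grip 22 mm thick (x) by 86 mm long (y) by 50 mm high over a black rubber wiping lip 20 by 90 by 14 mm high. This point is its centre, 32 mm above the lip's underside; x across its thickness, y along its length, z up. Grip it across the 22 mm thickness, from above.
- rack: yellow plastic cuvette rack, fixed to the bench, 40 (x) by 124 (y) by 22 mm high, with three slots in a row along y, 40 mm apart, 14 mm deep, about 1.5 mm wider than the cuvettes. Origin on the bench under its centre.
- cuvette_center (a point): the cuvette with the GREEN stopper, upright in any one of the rack's slots: 12.5 mm (x) by 22.5 mm (y) by 45 mm high, 22 g. This point is its centre, 22.5 mm above its underside and 30.5 mm above the bench at the start; its upper 31 mm stand out of the rack. The two frosted white faces look along +x and -x: grip across x. The two clear windows look along +y and -y. z is up.
- cuvette_windows: the two clear window panes of that cuvette, at its +y and -y ends; not to be touched. Origin at the centre of the cuvette's underside, axes as the cuvette's.
- cuvette_stopper: the green stopper of that cuvette, 10.5 by 20 mm, standing 5 mm above its rim; not to be touched. Origin at the centre of its underside, on the cuvette's rim.
- spare_a_center (a point): another cuvette of the same size with a white stopper, in the rack; its centre. Leave alone.
- spare_b_center (a point): a third cuvette of the same size with a white stopper, in the rack; its centre. Leave alone.
- wash_bottle: white plastic wash bottle, 72 mm in diameter, 205 mm high, loose on the bench; origin at the centre of its underside. Leave alone.
- jar: amber screw-cap jar, 52 mm in diameter, 75 mm high, loose on the bench; origin at the centre of its underside. Leave alone.
- beaker: empty clear beaker, 64 mm in diameter, 75 mm high, loose on the bench; origin at the centre of its underside. Leave alone.
- petri_dish: covered petri dish, 93 mm in diameter, 15 mm high, loose on the bench; origin at the centre of its underside. Leave alone.
There are look-alikes about, which are no part of the job. What is shaped like the part that bears cuvette_center but purple is not meant.

How it is judged:
By the outcome, as a careful person would: the job done as asked, in the order asked, and still so for the second after the job is handed in, while the arm keeps its last pose, push and grip.
It also fails if it takes over 66 s, if anything falls off the work surface, if the arm or the gripper's body presses on something with over 40 N, if the wrist force passes 120 N, or if a joint passes its speed limit or range.

## Working session

There is one attempt and no reset: what is moved stays moved. The work goes in short steps, Python scripts to look and compute and a shell command to move; the robot and the scene stay as the last step left them, time stands still between calls to the robot, and variables do not carry over. Pictures are saved under pics/ and viewed, and the job is handed in when it is done.

```bash
ls; mkdir -p pics
python3 - <<'E'
from bench import ctrl
import cv2
s=ctrl.get_state();print(s['time'],s['position'],s['tool_rot'],s['grip_width'],ctrl.tip_reach)
for n in ("scene","side","wrist"):
    m=ctrl.camera_model(n);print(n,m)
    cv2.imwrite(f"pics/{n}0.png",ctrl.get_image(n)[:,:,::-1])
E
```

```text
pics
0.0 [6.49468872e-01 1.85805975e-07 2.35441742e-01] [-2.22040523e+00 -2.22063104e+00  2.20704452e-03] 1.0045765424615594 0.014
scene {'mtx': array([[417.48361829,   0.        , 320.47011917],
       [  0.        , 417.48361829, 199.9460278 ],
       [  0.        ,   0.        ,   1.        ]]), 'xyz': array([ 1.08557581, -0.45306792,  1.20139145]), 'orientation': array([0.51394058, 0.26610356, 0.88666591])}
side {'mtx': array([[433.44500784,   0.        , 328.13915087],
       [  0.        , 433.44500784, 194.41639215],
       [  0.        ,   0.        ,   1.        ]]), 'xyz': array([0.48623381, 0.89452333, 0.74885432]), 'orientation': array([ 0.02104175, -1.39712702, -2.73641839])}
wrist {'mtx': array([[292.59859656,   0.        , 317.02384759],
       [  0.        , 292.59859656, 192.89290208],
       [  0.        ,   0.        ,   1.        ]]), 'xyz': array([0.64980116, 0.06616281, 0.38265919]), 'orientation': array([-0.24647339,  0.00156575,  0.00042873])}
```

View pics/scene0.png

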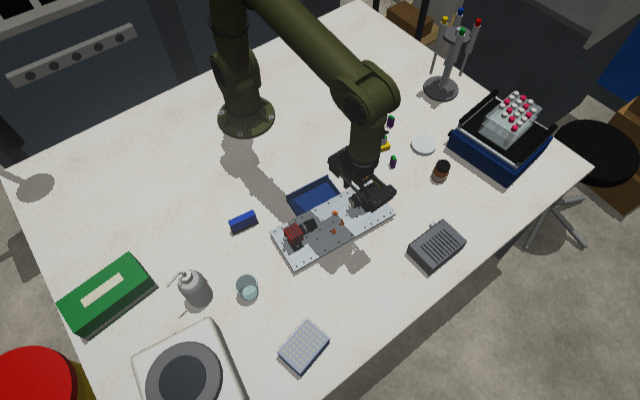

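View pics/side0.png

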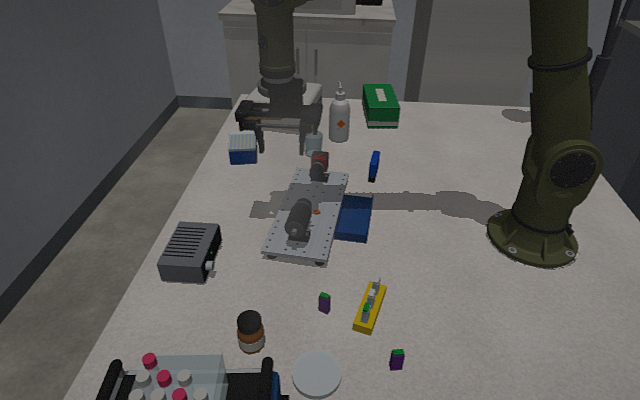

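View pics/wrist0.png

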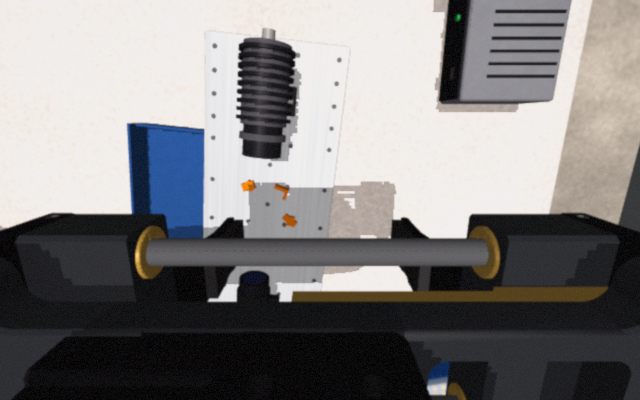

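```bash
cat > h.py <<'E'
import numpy as np,cv2,pickle,os
from scipy.spatial.transform import Rotation as R
from bench import ctrl
def snap(n,tag):
    m=ctrl.camera_model(n); im=ctrl.get_image(n)[:,:,::-1].copy()
    cv2.imwrite(f"pics/{tag}.png",im); pickle.dump(m,open(f"pics/{tag}.pkl","wb")); return im
def load(tag): return cv2.imread(f"pics/{tag}.png"),pickle.load(open(f"pics/{tag}.pkl","rb"))
def crop(tag,x0,y0,w,h,k,out):
    im=cv2.imread(f"pics/{tag}.png")[y0:y0+h,x0:x0+w]
    im=cv2.resize(im,None,fx=k,fy=k,interpolation=cv2.INTER_CUBIC)
    s=20
    for x in range((x0+s-1)//s*s,x0+w,s):
        cv2.line(im,((x-x0)*k,0),((x-x0)*k,6),(0,0,255),1); cv2.putText(im,str(x),((x-x0)*k,16),0,.35,(0,0,255),1)
    for y in range((y0+s-1)//s*s,y0+h,s):
        cv2.line(im,(0,(y-y0)*k),(6,(y-y0)*k),(0,0,255),1); cv2.putText(im,str(y),(8,(y-y0)*k+4),0,.35,(0,0,255),1)
    cv2.imwrite(f"pics/{out}.png",im)
def ray(m,u,v):
    K=m['mtx']; d=np.array([(u-K[0,2])/K[0,0],-(v-K[1,2])/K[1,1],-1.])
    return np.array(m['xyz']),R.from_rotvec(m['orientation']).apply(d)
def pl(m,u,v,z):
    o,d=ray(m,u,v); return (o+d*(z-o[2])/d[2])
def proj(m,P):
    P=np.atleast_2d(P); p=R.from_rotvec(m['orientation']).inv().apply(P-m['xyz']); K=m['mtx']
    return np.c_[K[0,2]+K[0,0]*p[:,0]/-p[:,2],K[1,2]+K[1,1]*p[:,1]/p[:,2]]
E
python3 - <<'E'
from h import *
import shutil
for n in ("scene","side","wrist"):
    pickle.dump(ctrl.camera_model(n),open(f"pics/{n}0.pkl","wb"))
crop("scene0",215,165,200,120,4,"c1")
crop("side0",230,130,160,150,4,"c2")
crop("side0",230,260,200,140,4,"c3")
crop("wrist0",120,20,240,280,2,"c4")
crop("scene0",360,100,110,90,6,"c5")
E
```

```text
(no output)
```

View pics/c1.png

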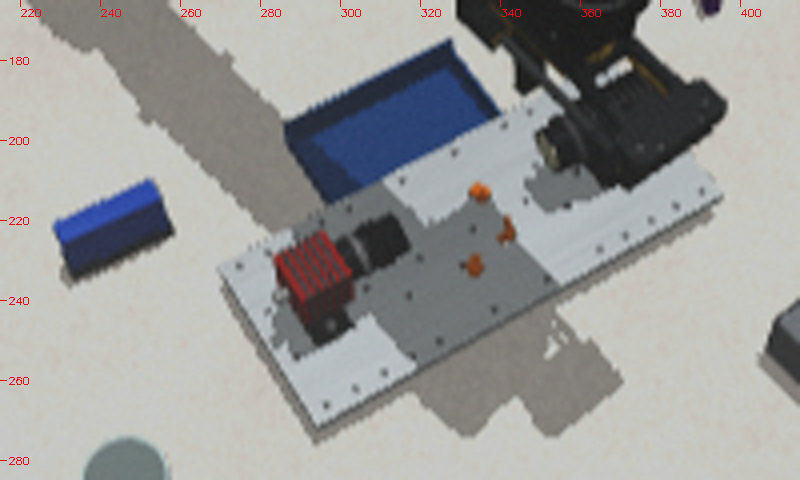

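View pics/c2.png

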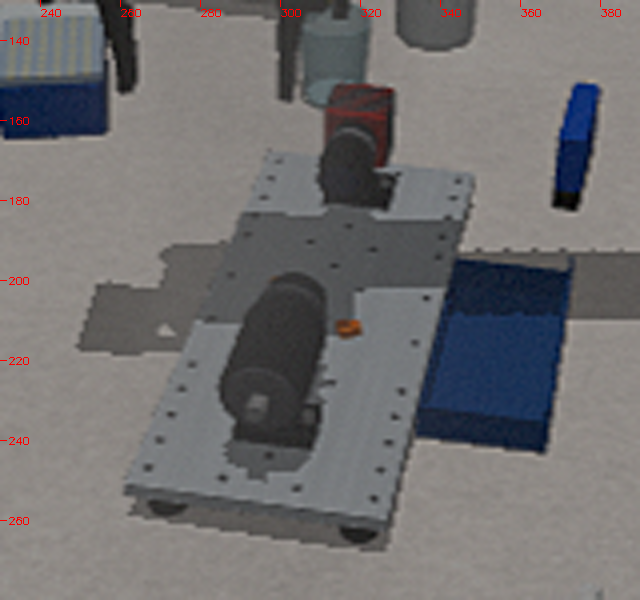

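View pics/c3.png

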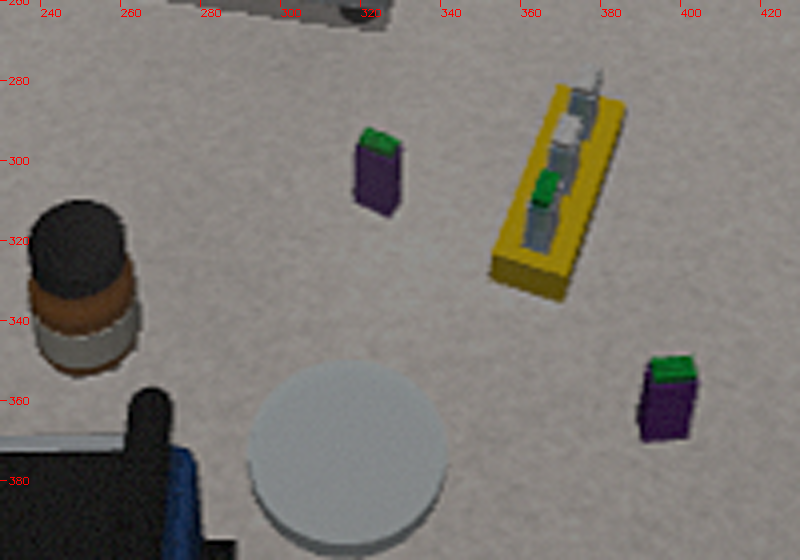

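View pics/c4.png

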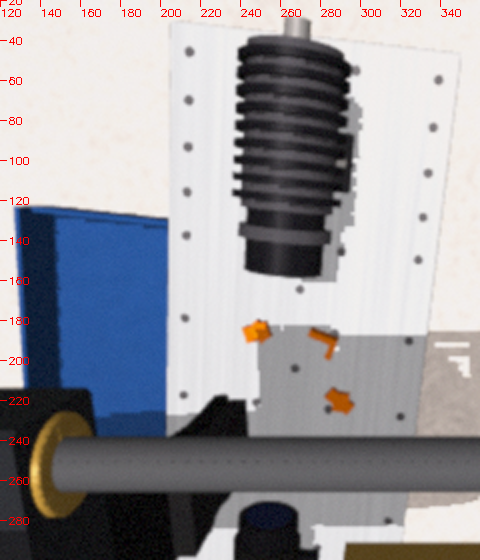

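View pics/c5.png

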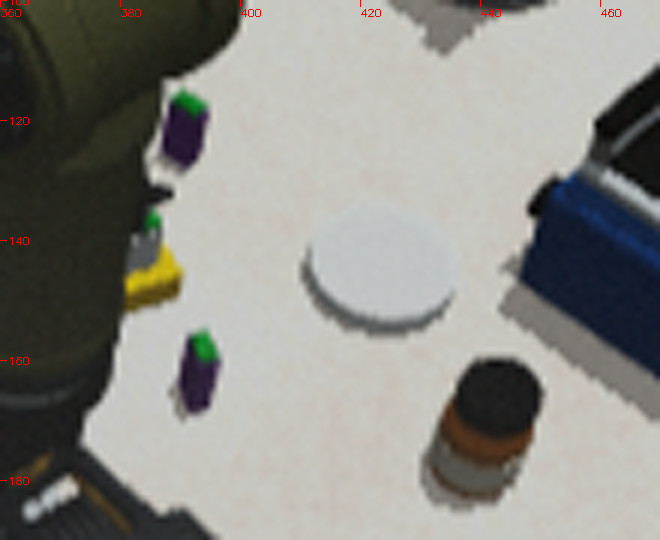

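Run:
```python
from h import *
from scipy.optimize import least_squares
sc,sd,wr=[load(t)[1] for t in("scene0","side0","wrist0")]
obs=[(sc,(269,232),(-80,-190)),(sc,(293.7,272),(80,-190)),(sc,(395,213.5),(80,190)),
(sd,(260.5,251.5),(80,190)),(sd,(327,259.5),(-80,190)),(sd,(348,174),(-80,-190)),(sd,(297.5,167),(80,-190)),
(wr,(205,31),(-80,190)),(wr,(350,46),(80,190))]
for m,p,q in obs: print(q,pl(m,*p,.032).round(4))
def W(p,q): 
    c,s=np.cos(p[2]),np.sin(p[2]); q=np.array(q)/1000
    return [p[0]+c*q[0]-s*q[1],p[1]+s*q[0]+c*q[1],.032]
f=lambda p:np.concatenate([(proj(m,W(p,q))[0]-uv) for m,uv,q in obs])
r=least_squares(f,[.65,0,0],loss='soft_l1');print(r.x,f(r.x).round(1))
s=r.x
def loc(P):
    c,si=np.cos(s[2]),np.sin(s[2]);d=np.array(P[:2])-s[:2];return np.array([c*d[0]+si*d[1],-si*d[0]+c*d[1]])*1000
for n,m,px in (("frag0(L) ",wr,(282,189)),("fragA",wr,(248,185.5)),("fragB",wr,(289.5,220)),("a",sc,(332.5,212.5)),("b",sc,(339.5,222.5)),("c",sc,(331.5,231.5)),("a",sd,(314.5,211.5))):
    P=pl(m,*px,.036);print(n,P.round(4),loc(P).round(1))
# scraper top corners z=.064 in scene
for px in ((229,221),(254,210),(256,214),(232,226)): print('scr',pl(sc,*px,.064).round(4))
for px in ((372,151),(377.5,151.5),(369,181.5),(373.5,182)): print('scr side',pl(sd,*px,.064 if px[1]<160 else 0).round(4))
# rack top z=.022 side
for px in ((367,281.5),(384,286.5),(351,324.5),(370,330)): print('rack',pl(sd,*px,.022).round(4))
print('green',pl(sd,364,303.5,.058),pl(sd,363,321.5,.022))
print('white',pl(sd,369.5,291.5,.058)); print('p',pl(sd,373,282,.058))
```

```text
(-80, -190) [ 0.4917 -0.2183  0.032 ]
(80, -190) [ 0.6491 -0.2351  0.032 ]
(80, 190) [0.6865 0.1408 0.032 ]
(80, 190) [0.6838 0.1525 0.032 ]
(-80, 190) [0.5246 0.1654 0.032 ]
(-80, -190) [ 0.4868 -0.2035  0.032 ]
(80, -190) [ 0.6432 -0.2277  0.032 ]
(-80, 190) [0.5277 0.1591 0.032 ]
(80, 190) [0.6855 0.1442 0.032 ]
[ 0.58721805 -0.03712287 -0.10030069] [-0.5 -0.7  0.  -0.5  0.6 -0.6 -0.2 -2.5 -0.7 -1.7 -0.4 -2.7 -1.2 -1.2
 -1.1 -0.9  0.3  0.3]
frag0(L)  [ 0.6067 -0.0162  0.036 ] [17.3 22.8]
fragA [ 0.5655 -0.0119  0.036 ] [-24.1  23. ]
fragB [ 0.615  -0.0561  0.036 ] [ 29.5 -16.1]
a [ 0.5611 -0.0174  0.036 ] [-27.9  17. ]
b [ 0.6037 -0.0228  0.036 ] [15.  15.9]
c [ 0.6133 -0.0629  0.036 ] [ 28.6 -23.1]
a [ 0.57  -0.007  0.036] [-20.1  28.2]
scr [ 0.3988 -0.3019  0.064 ]
scr [ 0.4132 -0.2185  0.064 ]
scr [ 0.4295 -0.2214  0.064 ]
scr [ 0.4198 -0.3037  0.064 ]
scr side [ 0.4158 -0.2934  0.064 ]
scr side [ 0.3986 -0.292   0.064 ]
scr side [ 0.4211 -0.2166  0.    ]
scr side [ 0.4072 -0.2152  0.    ]
rack [0.4309 0.2169 0.022 ]
rack [0.3933 0.2285 0.022 ]
rack [0.4638 0.3362 0.022 ]
rack [0.4255 0.3463 0.022 ]
green [0.439943   0.31049057 0.058     ] [0.43952986 0.32678545 0.022     ]
white [0.42854257 0.27786181 0.058     ]
p [0.42084567 0.2507855  0.058     ]
```

```bash
python3 -m handwheel '[[-50,-26,-13,0,0,0,-1],[-100,-52,-26,0,0,0,-1],[-150,-78,-39,0,0,0,-1],[-200,-104,-52,0,0,0,-1],[-250,-130,-65,0,0,0,-1],[-250,-130,-65,0,0,0,-1],[-250,-130,-65,0,0,0,-1]]'
python3 - <<'E'
from h import *
snap("wrist","w1"); crop("w1",0,0,640,260,1,"w1a")
E
```

```text
time: 1.02
position: [0.5202, -0.2493, 0.3013]
tool_rot: [-2.221, -2.221, -0.001]
ft_force: [0.6, -0.2, -0.2]
grip_width: 1.002
```

View pics/w1.png

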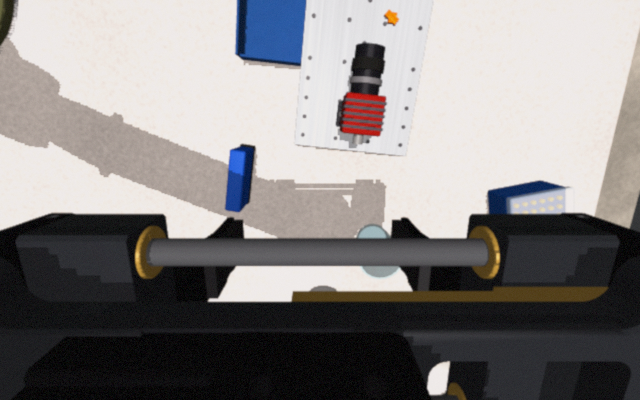

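Run:
```python
from h import *
crop("w1",200,130,70,90,6,"w1s"); crop("w1",220,0,240,170,3,"w1t")
```

```text
(no output)
```

View pics/w1s.png

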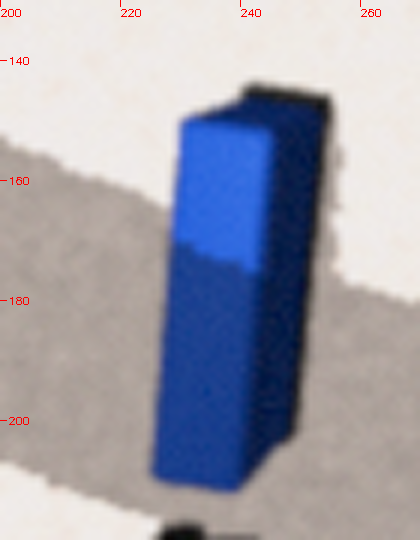

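View pics/w1t.png

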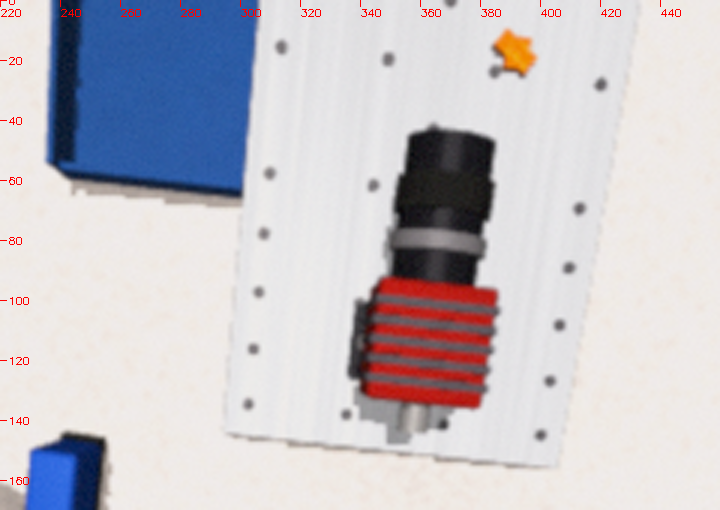

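```bash
cat >> h.py <<'E'
from scipy.optimize import least_squares
def Wp(p,q,z):
    c,s=np.cos(p[2]),np.sin(p[2]); q=np.array(q)/1000
    return [p[0]+c*q[0]-s*q[1],p[1]+s*q[0]+c*q[1],z]
def fit(obs,x0):
    f=lambda p:np.concatenate([(proj(m,Wp(p,q,z))[0]-uv) for m,uv,q,z in obs])
    r=least_squares(f,x0);return r.x,f(r.x).round(1)
E
python3 - <<'E'
from h import *
w=load("w1")[1];wr=load("wrist0")[1]
o=[(w,(296,144.5),(-80,-190),.032),(w,(405.5,156),(80,-190),.032)]
a=[(wr,(205,31),(-80,190),.032),(wr,(350,46),(80,190),.032)]
print(fit(o,[.6,0,-.1]),fit(a,[.6,0,-.1]),fit(o+a,[.6,0,-.1]))
s=[(w,(230,150),(-11,43),.064),(w,(245.5,151),(11,43),.064),(w,(240,211.5),(11,-43),.064),(w,(225.3,209),(-11,-43),.064)]
print(fit(s,[.41,-.26,-.1]))
E
```

```text
(array([ 0.58813681, -0.03645861, -0.10407251]), array([-1.3, -0.1,  1.3,  0.2])) (array([ 0.58882724, -0.03757153, -0.09387337]), array([-0.7, -0. ,  0.7,  0.1])) (array([ 0.5875618 , -0.03710532, -0.10050362]), array([-1.2,  0.6,  1.4,  0.5, -0.7, -0.9,  0.6,  0.3]))
(array([ 0.41045294, -0.26348673, -0.15011699]), array([-0.6, -1.9,  0.8, -0.4,  0.5,  1.2, -0.7,  1.4]))
```

```bash
python3 -m handwheel '[[-5,-40,30,0,0,0.07,-1],[-12,-90,50,0,0,0.14,-1],[-14,-110,100,0,0,0.14,-1],[-14,-110,155,0,0,0.14,-1],[-14,-110,205,0,0,0.14,-1],[-14,-110,240,0,0,0.14,-1],[-14,-110,260,0,0,0.14,-1],[-14,-110,260,0,0,0.14,-1]]' 20
python3 - <<'E'
from h import *
snap("wrist","w2");snap("side","s2"); crop("s2",300,80,130,130,4,"s2a")
E
```

```text
time: 2.08
position: [0.4094, -0.2616, 0.0396]
tool_rot: [-2.365, -2.061, 0.002]
ft_force: [0.6, 0.8, 0.6]
grip_width: 0.998
```

View pics/s2a.png

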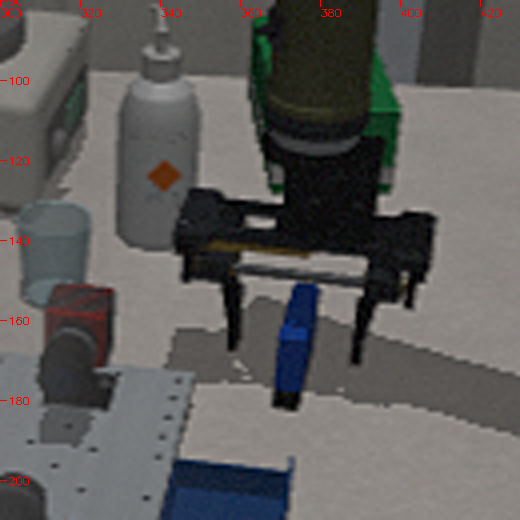

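View pics/w2.png

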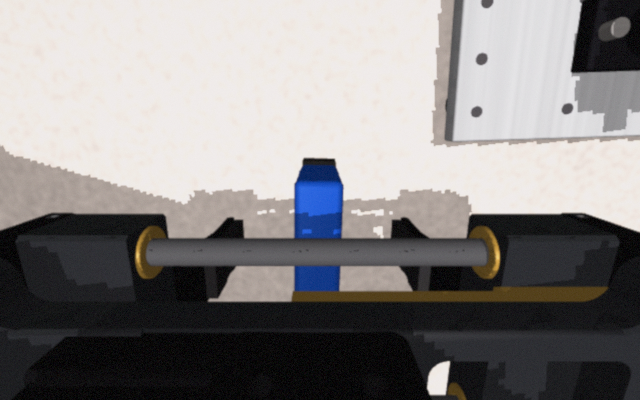

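```bash
python3 -m handwheel '[[0,0,0,0,0,0,0.2],[0,0,0,0,0,0,0.6],[0,0,0,0,0,0,0.8],[0,0,0,0,0,0,1],[0,0,0,0,0,0,1],[0,0,0,0,0,0,1]]' 30
python3 - <<'E'
from h import *
m=load("w2")[1];print([pl(m,u,182,.064).round(4) for u in(296,342)])
s=ctrl.get_state();print(s['time'],s['position'],s['grip_width'],s['ft_force'])
print(R.from_rotvec(s['tool_rot']).as_matrix().round(4))
snap("wrist","w3")
E
```

```text
time: 2.92
position: [0.41, -0.2641, 0.0416]
tool_rot: [2.371, 2.06, 0.0]
ft_force: [-0.6, -0.0, 1.0]
grip_width: 0.402
[array([ 0.4061, -0.2207,  0.064 ]), array([ 0.4256, -0.2233,  0.064 ])]
2.925 [ 0.40998778 -0.2640572   0.04155157] 0.4016031537671603 [-0.62679266 -0.01408116  1.01660633]
[[ 0.1397  0.9902  0.    ]
 [ 0.9902 -0.1397  0.    ]
 [ 0.      0.     -1.    ]]
```

View pics/w3.png

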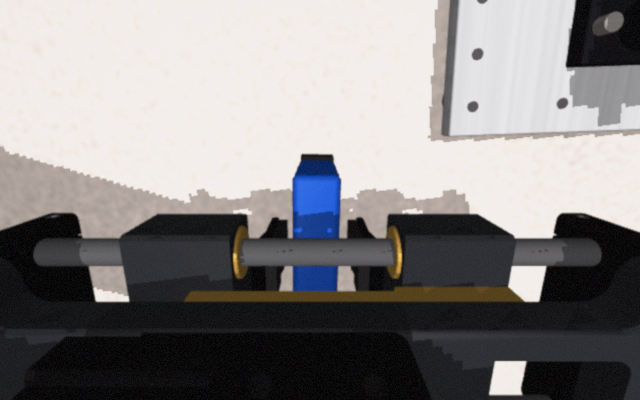

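```bash
python3 -m handwheel '[[0,0,0,0,0,0,1],[0,0,0,0,0,0,1],[0,0,0,0,0,0,1],[0,0,0,0,0,0,1]]' 30
python3 -m handwheel '[[0,0,-20,0,0,0,1],[0,0,-20,0,0,0,1]]'
python3 - <<'E'
from h import *
snap("wrist","w4");snap("side","s4"); crop("s4",300,80,130,130,4,"s4a")
E
```

```text
time: 3.48
position: [0.41, -0.264, 0.0416]
tool_rot: [-2.371, -2.061, 0.0]
ft_force: [-0.8, 0.1, -0.1]
grip_width: 0.25
time: 3.72
position: [0.411, -0.2645, 0.0625]
tool_rot: [2.369, 2.059, 0.002]
ft_force: [0.0, -0.5, -1.5]
grip_width: 0.251
```

View pics/s4a.png

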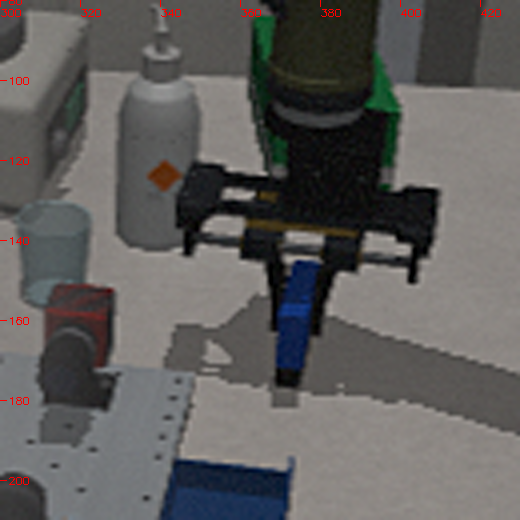

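View pics/w4.png

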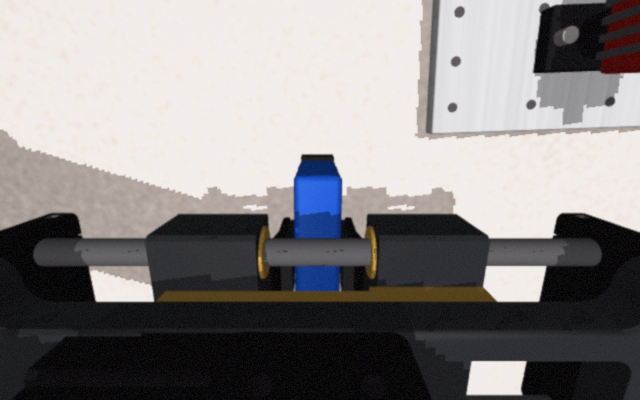

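```bash
python3 -m handwheel '[[0,0,-50,0,0,0,1],[0,0,-100,0,0,0,1],[20,16,-128,0,0,0,1],[60,48,-128,0,0,-0.02,1],[100,79,-128,0,0,-0.04,1],[140,110,-128,0,0,-0.04,1],[180,142,-128,0,0,-0.04,1],[220,173,-128,0,0,-0.04,1],[245,192,-128,0,0,-0.04,1],[255,200,-128,0,0,-0.04,1],[255,200,-128,0,0,-0.04,1]]'
python3 - <<'E'
from h import *
snap("wrist","w5");snap("scene","c5_");snap("side","s5"); crop("c5_",215,135,200,140,4,"c5a"); crop("s5",230,100,170,160,4,"s5a")
s=ctrl.get_state();print(s['position'],R.from_rotvec(s['tool_rot']).as_matrix().round(3)[0])
E
```

```text
time: 5.2
position: [0.6432, -0.0394, 0.1884]
tool_rot: [-2.328, -2.108, 0.003]
ft_force: [-0.4, -0.8, -1.5]
grip_width: 0.248
[ 0.6427396  -0.04159171  0.18946987] [ 0.102  0.995 -0.001]
```

View pics/s5a.png

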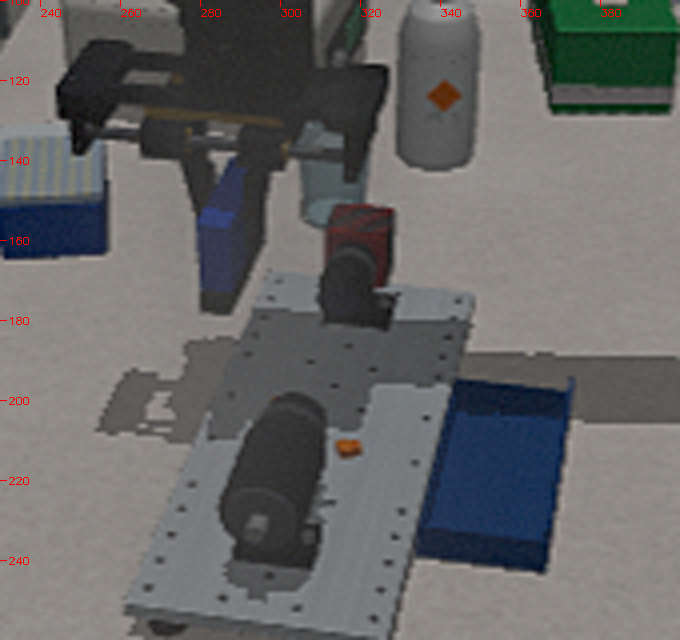

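View pics/c5a.png

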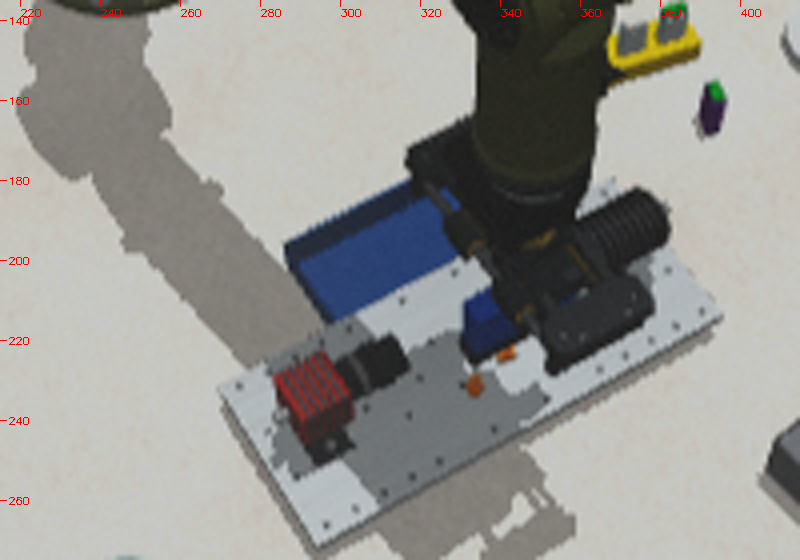

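View pics/w5.png

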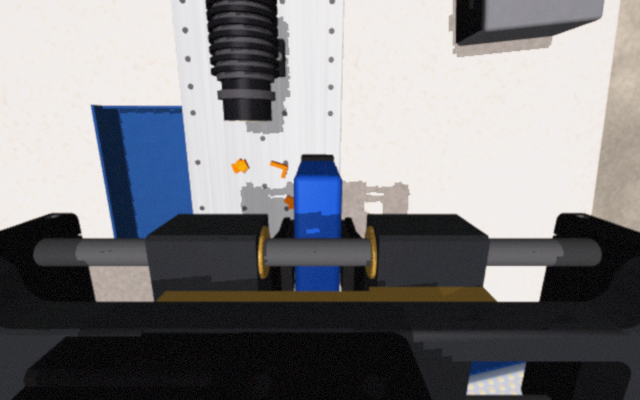

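Run:
```python
from h import *
S=[.5876,-.0371,-.1005]
def loc(P):
    c,si=np.cos(S[2]),np.sin(S[2]);d=np.array(P[:2])-S[:2];return (np.array([c*d[0]+si*d[1],-si*d[0]+c*d[1]])*1000).round(1)
for t,pxs in (("w5",[(240,166),(279,167),(291,201)]),("w1",[(391,18)]),("scene0",[(332.5,212.5),(339.5,222.5),(331.5,231.5)])):
    m=load(t)[1]
    for p in pxs: print(t,p,loc(pl(m,*p,.036)))
m=load("w5")[1]
print('edges',[loc(pl(m,u,v,.032)) for u,v in((176,40),(189.5,190),(341,130),(342,40))])
print('TCP',loc(ctrl.get_state()['position']))
print('lens lamp', loc(pl(m,247,120,.092)))
```

```text
w5 (240, 166) [-24.2  22.5]
w5 (279, 167) [16.  21.5]
w5 (291, 201) [ 27.7 -14.9]
w1 (391, 18) [ 28.1 -18.8]
scene0 (332.5, 212.5) [-28.3  16.9]
scene0 (339.5, 222.5) [14.6 15.8]
scene0 (331.5, 231.5) [ 28.2 -23.1]
edges [array([-78.3, 141.9]), array([-80.8,  -4. ]), array([79.6, 58.9]), array([ 78.8, 142.1])]
TCP [55.3  1.1]
lens lamp [-1.2 68.8]
```

```bash
python3 -m handwheel '[[2,3,40,0,0,0,1],[2,3,80,0,0,0,1],[2,3,103,0,0,0,1],[2,3,110,0,0,0,1],[2,3,110,0,0,0,1]]'
python3 - <<'E'
from h import *
snap("wrist","w6");snap("side","s6"); crop("s6",230,100,170,160,4,"s6a")
E
```

```text
time: 5.98
position: [0.6468, -0.0387, 0.0801]
tool_rot: [2.33, 2.106, 0.0]
ft_force: [0.2, -0.1, -1.6]
grip_width: 0.25
```

View pics/s6a.png

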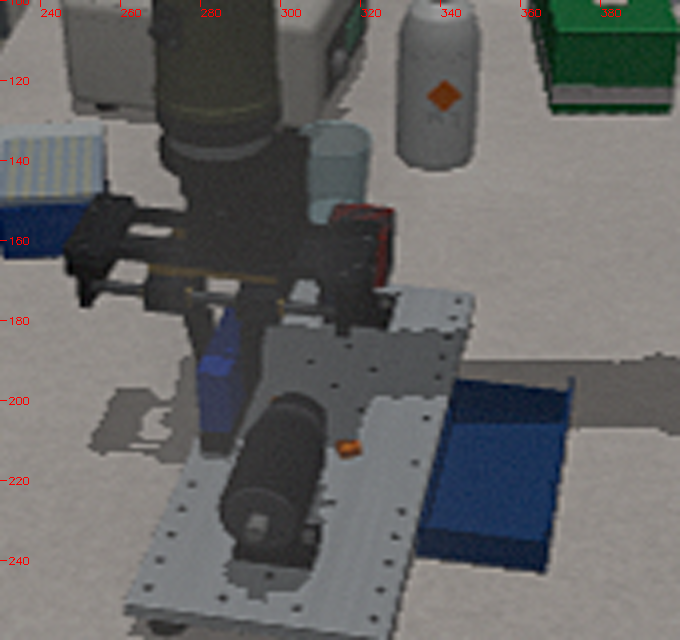

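View pics/w6.png

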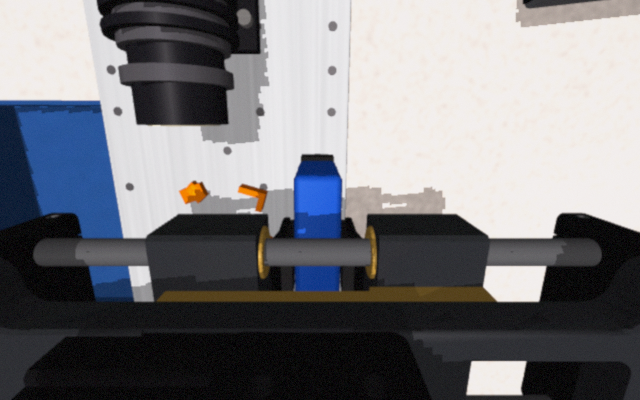

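```bash
python3 -m handwheel '[[0,0,2,0,0,0,1],[0,0,4,0,0,0,1],[0,0,5,0,0,0,1],[0,0,5,0,0,0,1]]'
python3 -m handwheel '[[0,0,1,0,0,0,1],[0,0,1,0,0,0,1]]'
```

```text
time: 6.58
position: [0.6467, -0.0377, 0.0745]
tool_rot: [-2.33, -2.108, 0.0]
ft_force: [0.3, -0.2, -1.6]
grip_width: 0.254
time: 6.82
position: [0.6469, -0.0377, 0.0736]
tool_rot: [2.329, 2.108, 0.0]
ft_force: [0.1, -0.9, -2.4]
grip_width: 0.247
```

```bash
python3 -m handwheel '[[0,0,0.7,0,0,0,1],[0,0,0.7,0,0,0,1]]'
python3 -m handwheel '[[0,0,0.7,0,0,0,1],[0,0,0.7,0,0,0,1]]'
```

```text
time: 7.08
position: [0.647, -0.0378, 0.0736]
tool_rot: [2.329, 2.107, 0.0]
ft_force: [-1.6, -1.0, 3.9]
grip_width: 0.252
time: 7.32
position: [0.6469, -0.0378, 0.0736]
tool_rot: [2.329, 2.107, 0.0]
ft_force: [-3.7, 0.6, 8.0]
grip_width: 0.246
```

```bash
python3 -m handwheel '[[0,-5,-0.8,0,0,0,1],[0,-14,-0.8,0,0,0,1],[0,-24,-0.8,0,0,0,1],[0,-34,-0.8,0,0,0,1],[0,-44,-0.8,0,0,0,1],[0,-54,-0.8,0,0,0,1],[0,-62,-0.8,0,0,0,1],[0,-68,-0.8,0,0,0,1],[0,-70,-0.8,0,0,0,1]]'
python3 - <<'E'
from h import *
snap("wrist","w7");snap("side","s7"); crop("s7",230,100,170,160,4,"s7a")
snap("scene","c7"); crop("c7",215,135,200,140,4,"c7a")
E
```

```text
time: 8.45
position: [0.5775, -0.0308, 0.0735]
tool_rot: [2.329, 2.107, 0.002]
ft_force: [5.2, -1.2, 5.2]
grip_width: 0.251
```

View pics/c7a.png

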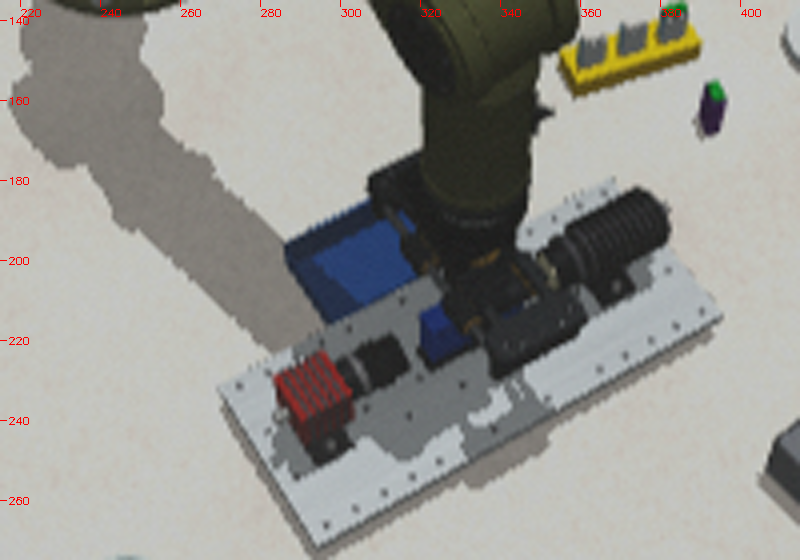

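View pics/w7.png

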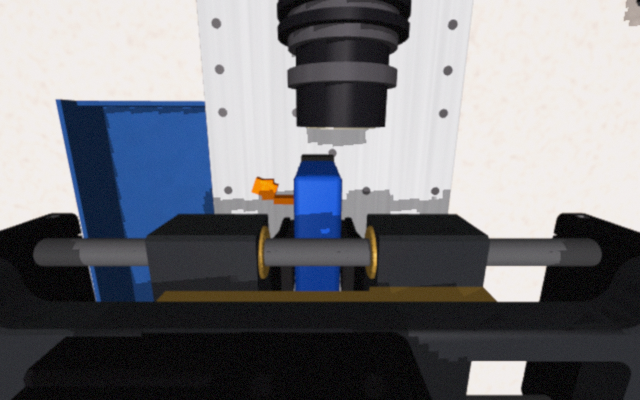

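View pics/s7a.png

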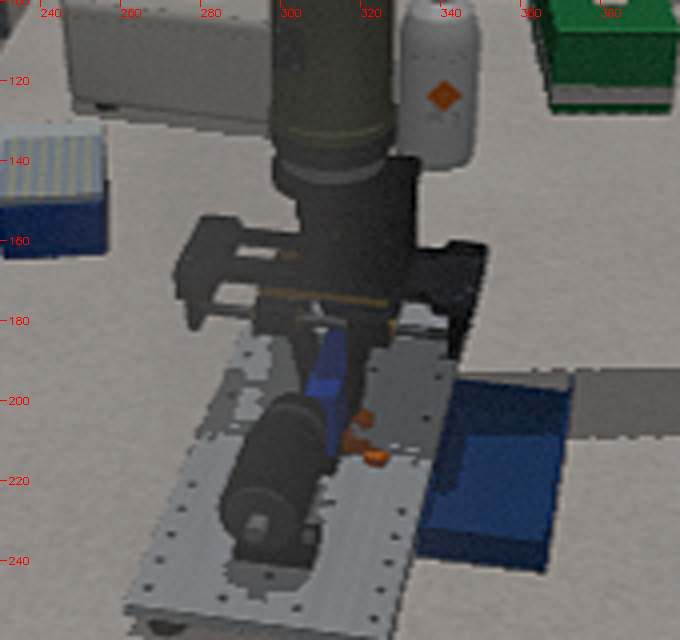

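```bash
python3 -m handwheel '[[0,-6,0,0,0,0,1],[0,-15,0,0,0,0,1],[0,-25,0,0,0,0,1],[0,-35,0,0,0,0,1],[0,-44,0,0,0,0,1],[0,-52,0,0,0,0,1],[0,-60,0,0,0,0,1],[0,-67,0,0,0,0,1],[0,-73,0,0,0,0,1],[0,-76,0,0,0,0,1],[0,-76,0,0,0,0,1]]'
python3 - <<'E'
from h import *
snap("wrist","w8");snap("side","s8"); crop("s8",230,100,170,160,4,"s8a")
snap("scene","c8"); crop("c8",215,135,200,140,4,"c8a")
E
```

```text
time: 9.98
position: [0.5019, -0.0232, 0.0735]
tool_rot: [2.329, 2.107, 0.001]
ft_force: [4.0, -0.7, 6.9]
grip_width: 0.252
```

View pics/w8.png

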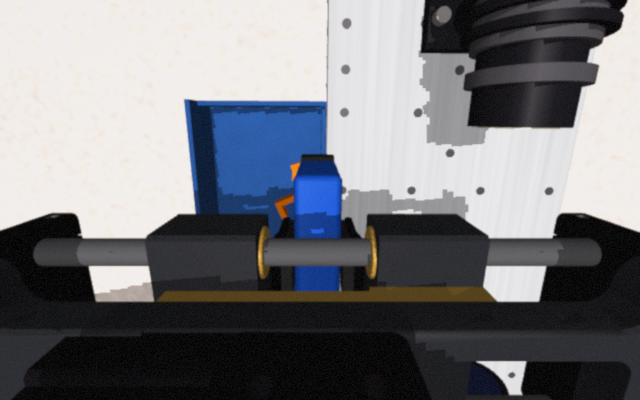

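View pics/s8a.png

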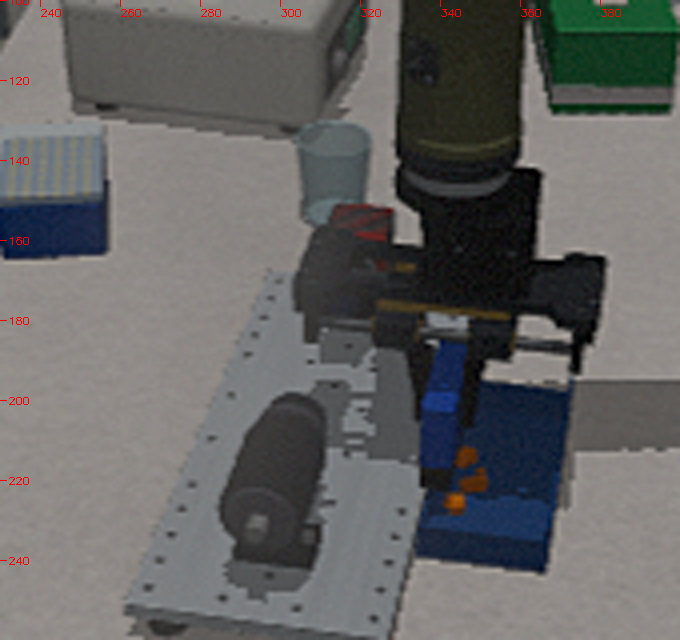

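View pics/c8a.png

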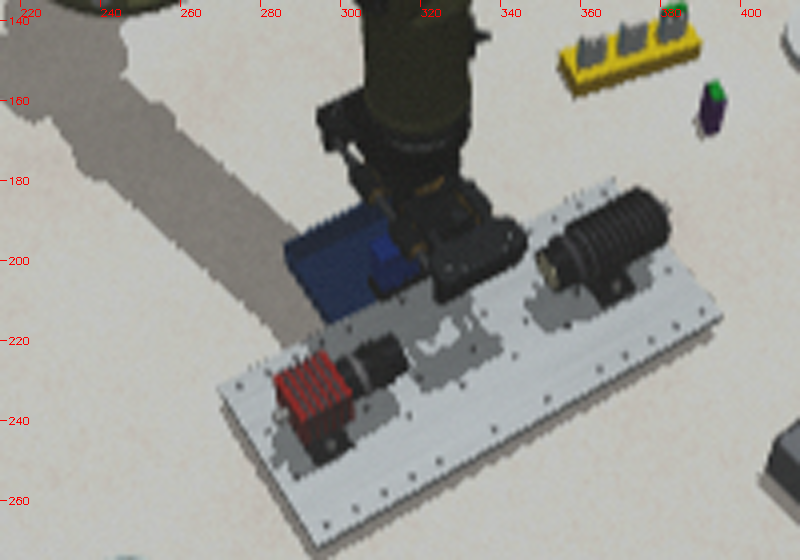

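```bash
python3 -m handwheel '[[0,0,-15,0,0,0,1],[0,0,-55,0,0,0,1],[0,0,-95,0,0,0,1],[-30,0,-115,0,0,0,1],[-75,-12,-115,0,0,0,1],[-120,-25,-115,0,0,0,1],[-160,-40,-115,0,0,0,1],[-180,-50,-115,0,0,0,1],[-180,-50,-115,0,0,0,1]]'
python3 - <<'E'
from h import *
snap("wrist","w9");snap("side","s9"); crop("s9",300,170,90,80,7,"s9a")
s=ctrl.get_state();print(s['position'],R.from_rotvec(s['tool_rot']).as_matrix().round(3)[0])
E
```

```text
time: 11.25
position: [0.4309, -0.198, 0.1868]
tool_rot: [-2.33, -2.1, 0.004]
ft_force: [0.9, 0.4, -2.1]
grip_width: 0.25
[ 0.43302058 -0.19587389  0.18722669] [ 0.099  0.995 -0.003]
```

View pics/w9.png

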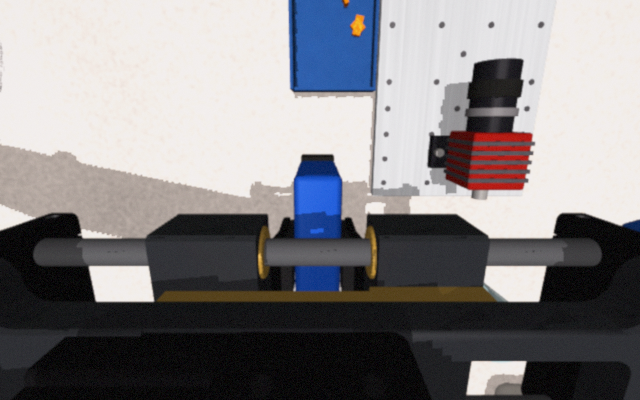

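View pics/s9a.png

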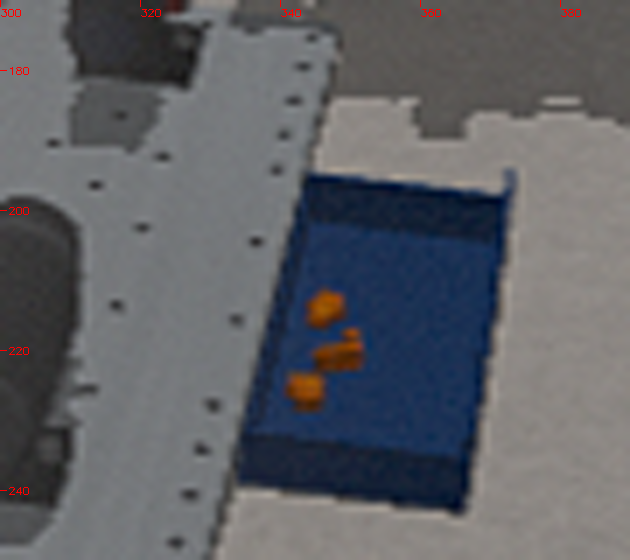

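```bash
python3 -m handwheel '[[-40,-10,20,0,0,0,1],[-69,-15,60,0,0,0,1],[-69,-15,100,0,0,0,1],[-69,-15,130,0,0,0,1],[-69,-15,140,0,0,0,1],[-69,-15,143,0,0,0,1],[-69,-15,143,0,0,0,1]]'
python3 -m handwheel '[[0,0,1,0,0,0,1],[0,0,1,0,0,0,1]]'
```

```text
time: 12.22
position: [0.413, -0.2644, 0.046]
tool_rot: [2.328, 2.108, 0.001]
ft_force: [-0.0, 0.2, -1.0]
grip_width: 0.256
time: 12.48
position: [0.4125, -0.2646, 0.0447]
tool_rot: [2.329, 2.107, 0.001]
ft_force: [0.1, -0.2, -1.7]
grip_width: 0.258
```

```bash
python3 -m handwheel '[[0,0,1.5,0,0,0,1],[0,0,2.5,0,0,0,1],[0,0,2.5,0,0,0,1]]'
python3 -m handwheel '[[0,0,0.7,0,0,0,1],[0,0,0.7,0,0,0,1]]'
```

```text
time: 12.85
position: [0.4121, -0.2645, 0.0416]
tool_rot: [2.33, 2.107, 0.0]
ft_force: [0.3, -0.4, 0.2]
grip_width: 0.252
time: 13.1
position: [0.4121, -0.2645, 0.0415]
tool_rot: [-2.33, -2.107, -0.0]
ft_force: [-2.3, 0.5, 6.0]
grip_width: 0.246
```

Scraper is on the bench. Release, go up.

```bash
python3 -m handwheel '[[0,0,-0.6,0,0,0,0.4],[0,0,-0.6,0,0,0,0.2],[0,0,-0.6,0,0,0,0],[0,0,-0.6,0,0,0,-0.3],[0,0,-0.6,0,0,0,-0.3],[0,0,-0.6,0,0,0,-0.3],[0,0,-0.6,0,0,0,-0.3]]'
python3 -m handwheel '[[0,0,-20,0,0,0,-0.3],[0,0,-60,0,0,0,-0.3],[0,0,-110,0,0,0,-0.3],[0,0,-160,0,0,0,-0.3],[0,0,-210,0,0,0,-0.3],[0,0,-240,0,0,0,-0.3],[40,0,-240,0,0,0,-0.3],[90,0,-240,0,0,0,-0.3],[140,0,-240,0,0,0,-0.3],[190,0,-240,0,0,0,-0.3],[240,0,-240,0,0,0,-0.3],[290,0,-240,0,0,0,-0.3]]'
python3 - <<'E'
from h import *
snap("side","s10"); crop("s10",280,60,130,180,3,"s10a")
E
```

```text
time: 13.98
position: [0.412, -0.2644, 0.0413]
tool_rot: [2.33, 2.108, 0.0]
ft_force: [-0.4, 0.1, -0.0]
grip_width: 0.645
time: 15.48
position: [0.4409, 0.0257, 0.2815]
tool_rot: [2.329, 2.107, 0.001]
ft_force: [1.2, -0.1, -0.7]
grip_width: 0.65
```

View pics/s10a.png

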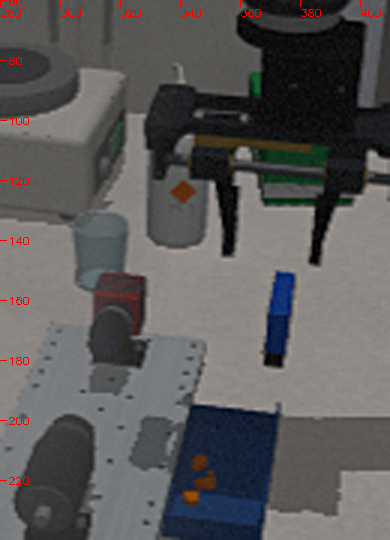

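```bash
python3 -m handwheel '[[45,-5,10,0,0,0.05,-0.3],[90,-10,25,0,0,0.1,-0.3],[135,-15,50,0,0,0.17,-0.3],[170,-19,75,0,0,0.17,-0.3],[187,-19,80,0,0,0.17,-0.3],[187,-19,80,0,0,0.17,-0.3],[187,-19,80,0,0,0.17,-0.3]]'
python3 - <<'E'
from h import *
P=[ctrl.get_state()['position']]
snap("wrist","w11");P.append(ctrl.get_state()['position']);snap("side","s11");P.append(ctrl.get_state()['position'])
crop("w11",200,0,260,220,3,"w11a"); print(np.array(P).round(4))
E
```

```text
time: 16.4
position: [0.4411, 0.211, 0.2017]
tool_rot: [2.501, 1.9, 0.0]
ft_force: [-0.1, 0.7, 0.2]
grip_width: 0.653
[[0.4411 0.211  0.2017]
 [0.4413 0.2108 0.2018]
 [0.4413 0.2109 0.2019]]
```

View pics/w11.png

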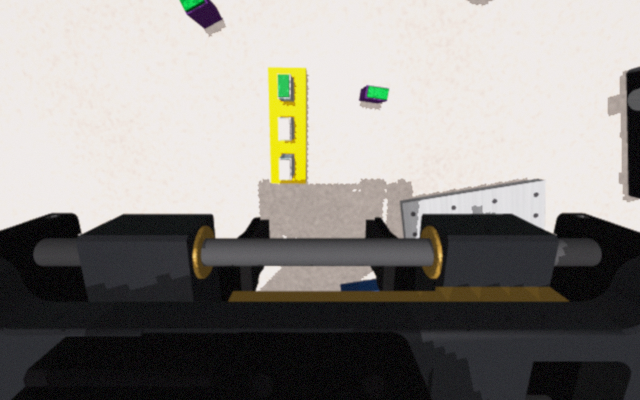

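View pics/w11a.png

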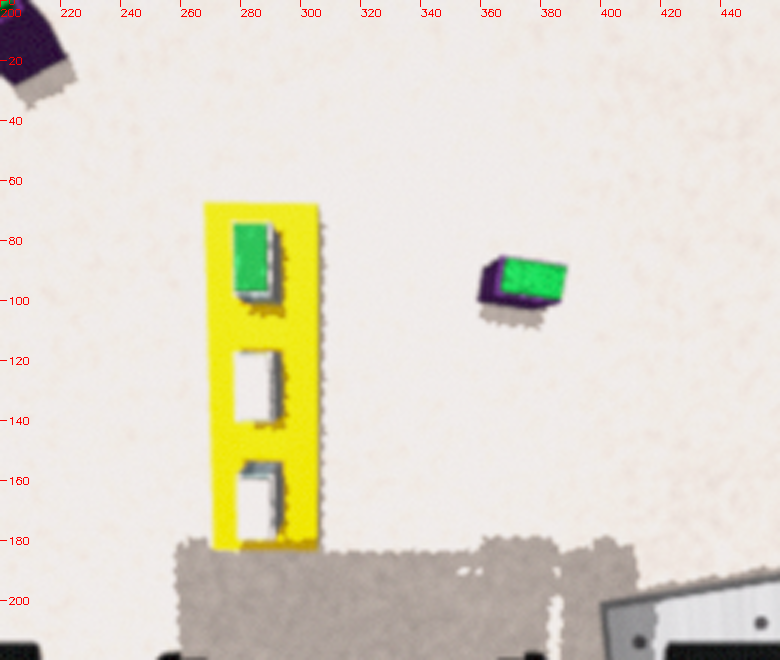

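Run:
```python
from h import *
w=load("w11")[1]
o=[(w,(268.3,67.5),(-20,62),.022),(w,(305.7,68.3),(20,62),.022),(w,(306,183.2),(20,-62),.022),(w,(271,183),(-20,-62),.022)]
r=fit(o,[.43,.28,-.27]);print('rack',r)
o=[(w,(278,75),(-5.25,10),.058),(w,(289.3,74.5),(5.25,10),.058),(w,(289,97),(5.25,-10),.058),(w,(278.7,97.3),(-5.25,-10),.058)]
c=fit(o,[.44,.31,-.27]);print('stopper',c); print('slot',Wp(r[0],(0,40),0))
s=ctrl.get_state();M=R.from_rotvec(s['tool_rot']).as_matrix()
print(M.round(4)); 
for q in (c[0],Wp(r[0],(0,40),0)):
    print((M.T@(np.array([q[0],q[1],0])-s['position'])*1000).round(1))
```

```text
rack (array([ 0.4257745 ,  0.27402771, -0.2825694 ]), array([-0.5, -0.5,  0.6, -0.8, -0. ,  0.9, -0. ,  0.7]))
stopper (array([ 0.43706035,  0.31222788, -0.27685632]), array([-0.1, -0.4, -0.1,  0.2,  0.5,  0.3, -0.3, -0.1]))
slot [np.float64(0.43692745854050385), np.float64(0.31244139584691943), 0]
[[ 2.686e-01  9.633e-01  1.100e-03]
 [ 9.633e-01 -2.686e-01 -2.000e-04]
 [ 1.000e-04  1.100e-03 -1.000e+00]]
[ 96.4 -31.5 201.9]
[ 96.6 -31.7 201.9]
```

```bash
python3 -m handwheel '[[35,-12,10,0,0,0.008,-0.3],[70,-24,40,0,0,0.008,-0.3],[90,-30,70,0,0,0.008,-0.3],[96.5,-31.6,100,0,0,0.008,-0.3],[96.5,-31.6,112,0,0,0.008,-0.3],[96.5,-31.6,112,0,0,0.008,-0.3],[96.5,-31.6,112,0,0,0.008,-0.3]]' 10
python3 - <<'E'
from h import *
snap("side","s12");crop("s12",310,200,120,140,5,"s12a")
snap("wrist","w12")
for i in range(2):
  s=ctrl.get_state();print(s['position'].round(4),R.from_rotvec(s['tool_rot']).as_matrix().round(4)[0])
  M=R.from_rotvec(s['tool_rot']).as_matrix();print((M.T@(np.array([.437,.3123,.04])-s['position'])*1000).round(1)); snap("scene","c12")
E
```

```text
time: 17.38
position: [0.4372, 0.3133, 0.0907]
tool_rot: [2.508, 1.89, 0.003]
ft_force: [0.2, 0.3, -0.6]
grip_width: 0.653
[0.4371 0.3135 0.0908] [0.2754 0.9613 0.0024]
[-1.3  0.1 50.8]
[0.4369 0.3136 0.0906] [0.2751 0.9614 0.0021]
[-1.3  0.4 50.6]
```

View pics/s12a.png

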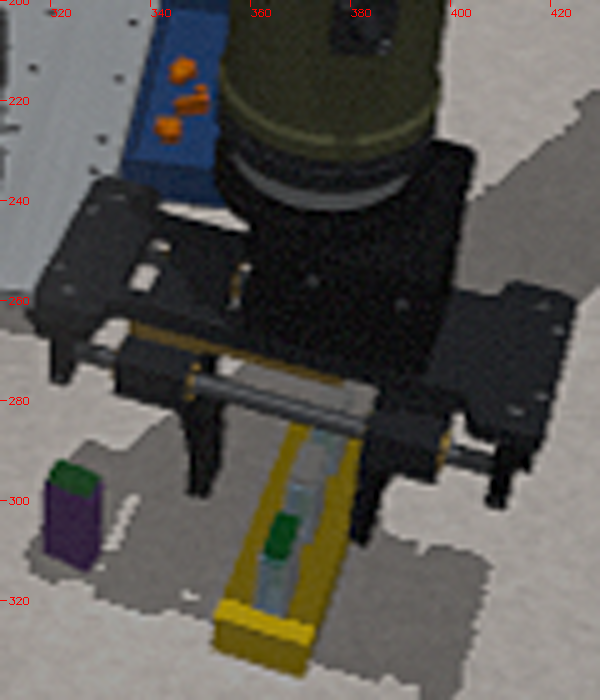

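View pics/w12.png

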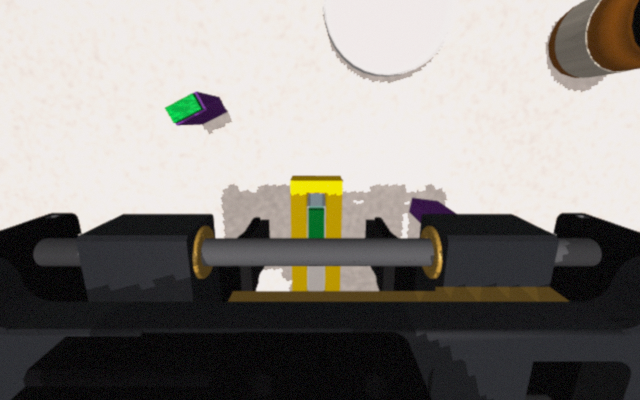

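Run:
```python
from h import *
crop("w12",260,170,120,80,6,"w12a")
m=load("w12")[1];s=ctrl.get_state();M=R.from_rotvec(s['tool_rot']).as_matrix()
for p in ((309,207),(325,207)): print((M.T@(pl(m,*p,.058)-s['position'])*1000).round(1))
for p in ((291,193),(341.5,193)): print((M.T@(pl(m,*p,.022)-s['position'])*1000).round(1))
```

```text
[11.7 -4.5 32.4]
[11.6  5.7 32.4]
[ 11.9 -19.2  68.4]
[11.9 19.3 68.4]
```

View pics/w12a.png

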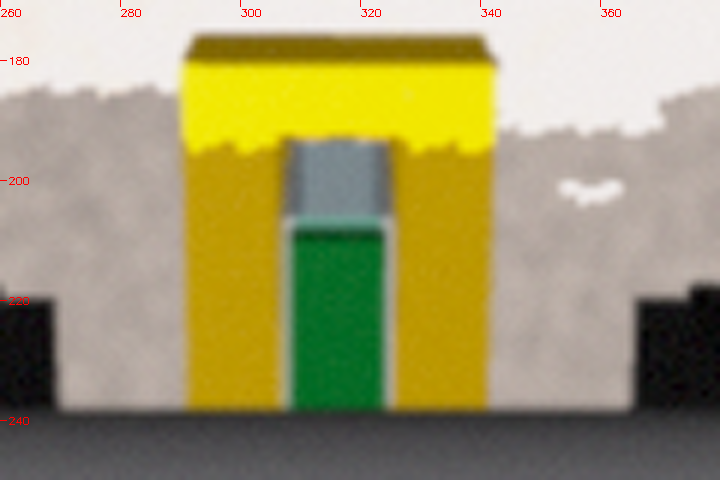

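```bash
python3 -m handwheel '[[-0.4,0.2,20,0,0,0,-0.3],[-0.4,0.2,38,0,0,0,-0.3],[-0.4,0.2,46,0,0,0,-0.3],[-0.4,0.2,50.5,0,0,0,-0.3],[-0.4,0.2,50.5,0,0,0,-0.3],[-0.4,0.2,50.5,0,0,0,-0.3]]' 10
python3 - <<'E'
from h import *
snap("side","s13");crop("s13",310,220,120,120,5,"s13a")
E
```

```text
time: 18.32
position: [0.4365, 0.3134, 0.0394]
tool_rot: [2.508, 1.892, 0.002]
ft_force: [-0.1, -0.3, -0.1]
grip_width: 0.645
```

View pics/s13a.png

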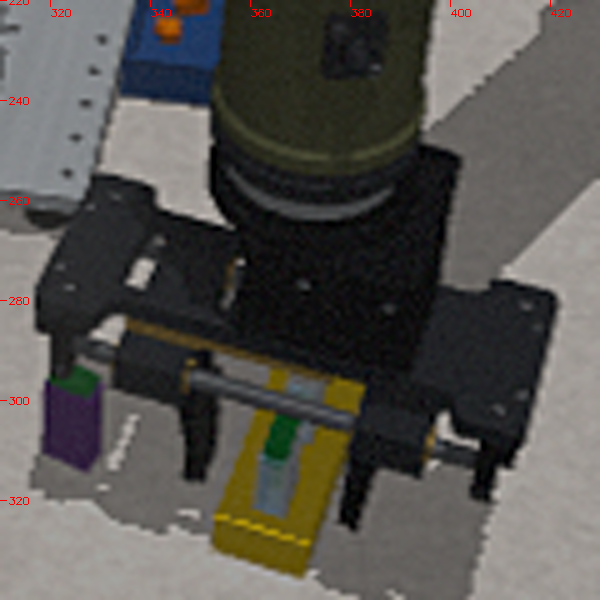

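```bash
python3 -m handwheel '[[0,0,-1,0,0,0,0],[0,0,-1,0,0,0,0.3],[0,0,-1,0,0,0,0.5],[0,0,-1,0,0,0,0.6],[0,0,-1,0,0,0,0.7],[0,0,-1,0,0,0,0.8],[0,0,-1,0,0,0,1],[0,0,-1,0,0,0,1],[0,0,-1,0,0,0,1]]' 10
python3 - <<'E'
from h import *
snap("side","s14");crop("s14",310,220,120,120,5,"s14a")
E
```

```text
time: 19.5
position: [0.4361, 0.313, 0.0398]
tool_rot: [2.508, 1.892, -0.0]
ft_force: [0.1, 0.6, 0.1]
grip_width: 0.142
```

View pics/s14a.png

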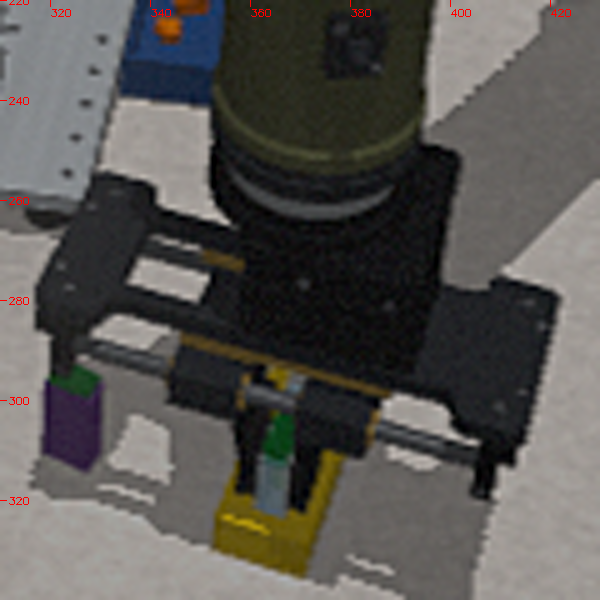

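```bash
python3 -m handwheel '[[0,0,-4,0,0,0,1],[0,0,-9,0,0,0,1],[0,0,-15,0,0,0,1],[0,0,-22,0,0,0,1],[0,0,-22,0,0,0,1]]' 12
python3 - <<'E'
from h import *
snap("side","s15");crop("s15",310,200,120,140,5,"s15a")
E
```

```text
time: 20.18
position: [0.4367, 0.3134, 0.0628]
tool_rot: [2.508, 1.892, 0.003]
ft_force: [0.7, 0.0, 1.1]
grip_width: 0.137
```

View pics/s15a.png

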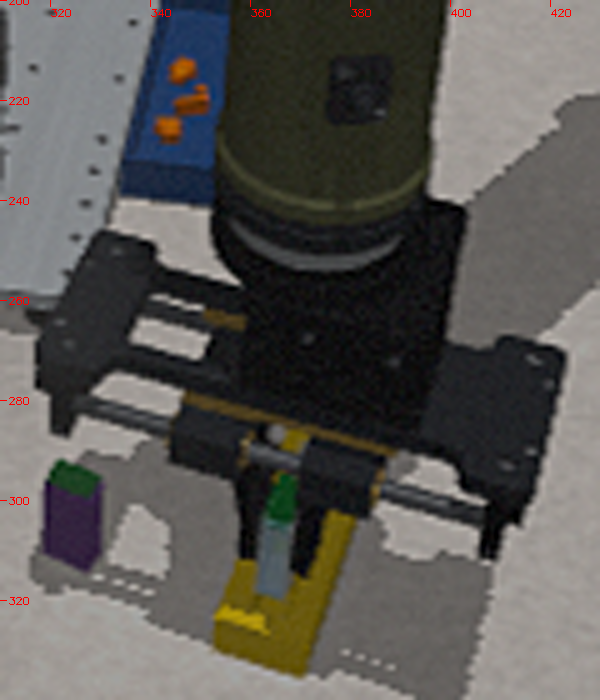

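```bash
python3 -m handwheel '[[0,0,-40,0,0,0,1],[0,0,-90,0,0,0,1],[0,0,-130,0,0,0,1],[-30,24,-147,0,0,0,1],[-67,55,-147,0,0,-0.03,1],[-104,85,-147,0,0,-0.06,1],[-141,115,-147,0,0,-0.09,1],[-178,146,-147,0,0,-0.12,1],[-215,176,-147,0,0,-0.15,1],[-252,206,-147,0,0,-0.179,1],[-283,231,-147,0,0,-0.179,1],[-295.3,241.6,-147,0,0,-0.179,1]]'
python3 -m handwheel '[[0,0,0,0,0,0,1],[0,0,0,0,0,0,1]]'
python3 - <<'E'
from h import *
for n in("wrist","side","scene"): snap(n,n+"16")
crop("side16",230,60,150,160,4,"s16a");crop("scene16",260,110,140,140,4,"c16a")
s=ctrl.get_state();print(s['position'],R.from_rotvec(s['tool_rot']).as_matrix().round(4))
E
```

```text
time: 21.72
position: [0.5876, -0.0401, 0.2083]
tool_rot: [-2.333, -2.104, 0.002]
ft_force: [0.1, 0.6, -0.0]
grip_width: 0.143
time: 21.98
position: [0.587, -0.0346, 0.2088]
tool_rot: [-2.325, -2.111, -0.001]
ft_force: [-0.4, 0.5, 0.8]
grip_width: 0.144
[ 0.58713685 -0.03523009  0.20909246] [[ 9.610e-02  9.954e-01  2.000e-04]
 [ 9.954e-01 -9.610e-02  4.000e-04]
 [ 4.000e-04  2.000e-04 -1.000e+00]]
```

View pics/wrist16.png

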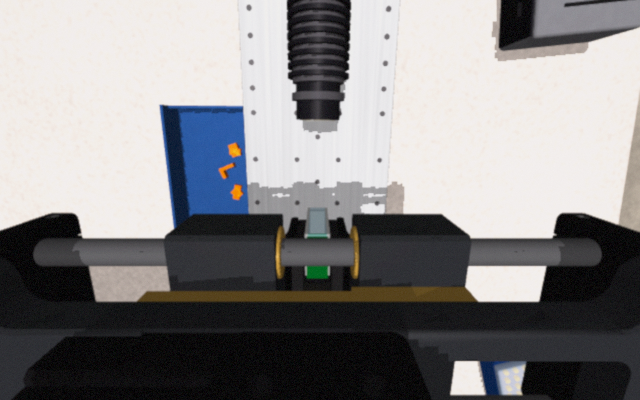

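View pics/s16a.png

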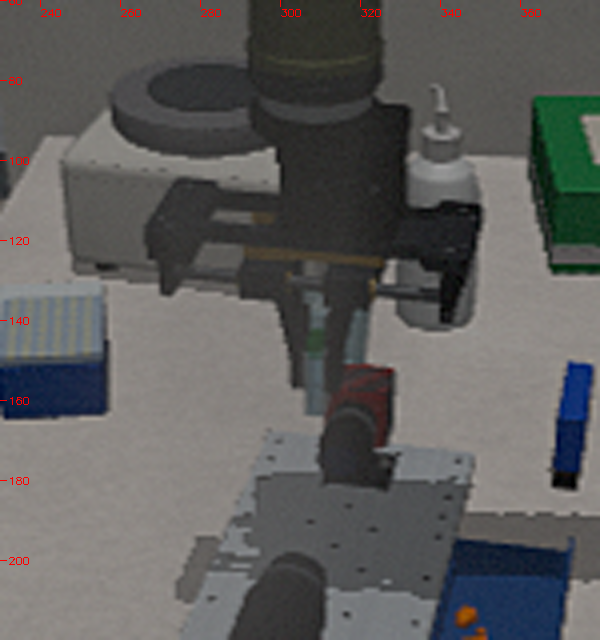

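View pics/c16a.png

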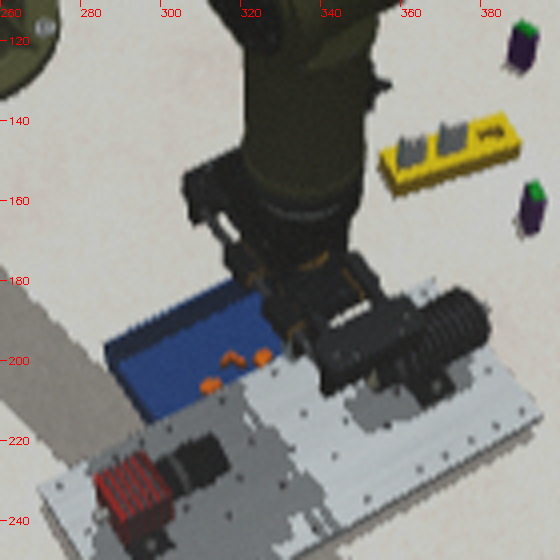

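Run:
```python
from h import *
crop("wrist16",230,0,180,140,4,"w16a");crop("wrist16",280,130,80,110,6,"w16b")
```

```text
(no output)
```

View pics/w16a.png

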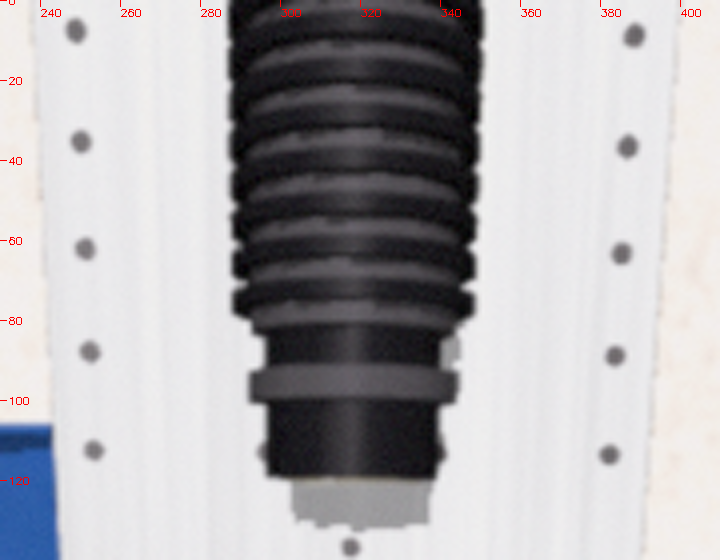

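View pics/w16b.png

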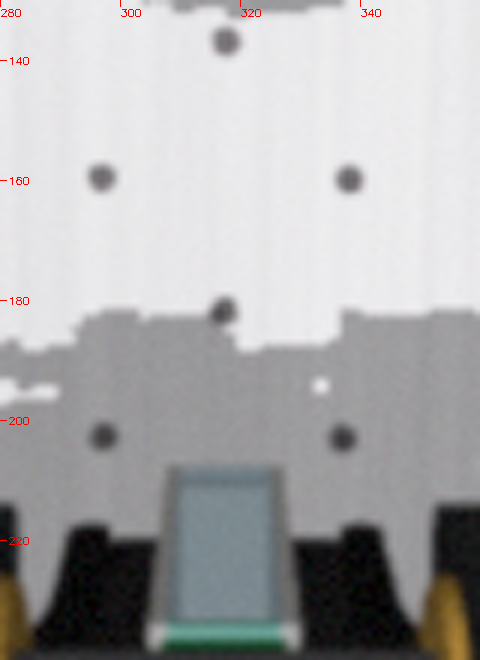

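Run:
```python
from h import *
m=load("wrist16")[1]; s=ctrl.get_state();M=R.from_rotvec(s['tool_rot']).as_matrix();T=s['position']
t=lambda u,v,z:(M.T@(pl(m,u,v,z)-T)*1000).round(1)[:2]
print('holes',[t(*p,.032) for p in((249,7.5),(388.5,9),(252.5,88),(383.5,89),(253.3,112.5),(382.3,113.5),(296.7,159.5),(338,160),(317.5,136.8),(317,182),(297.2,202.7),(337,203))])
print('lens', t(296.5,118,.092),t(338.5,118,.092), t(317.5,119.5,.092+.023))
print('lamp back',t(287,20,.092),t(348.5,20,.092))
print('edges',[t(*p,.032) for p in((240.5,60),(245,120),(396,50),(392,110))])
print('cuv bottom',t(308,207.5,T[2]-.032),t(327,207.5,T[2]-.032))
print('yaw',np.arctan2(M[0,0],M[1,0]),T)
m=load("w1")[1]
P=np.array([pl(m,u,v,.092) for u,v in((356,46),(384,48))]);print('cam lens w1',P)
```

```text
holes [array([173.8, -67.4]), array([172.5,  70.1]), array([ 98.7, -67.9]), array([97.8, 69.4]), array([ 74. , -68.4]), array([73. , 69.5]), array([ 23.7, -22.8]), array([23.1, 23. ]), array([48.5,  0.2]), array([-1.8, -0.3]), array([-26.2, -23.1]), array([-26.5,  22.7])]
lens [ 68.  -18.2] [68.  18.5] [66.7  0.1]
lamp back [144.9 -24.6] [144.9  25.2]
edges [array([125.9, -78.8]), array([ 66.2, -77.7]), array([135.3,  80. ]), array([76.6, 79.6])]
cuv bottom [12.2 -6. ] [12.2  6.2]
yaw 0.09620641573745835 [ 0.58713685 -0.03523009  0.20909246]
cam lens w1 [[ 0.56368424 -0.10358126  0.092     ]
 [ 0.59503552 -0.1056157   0.092     ]]
```

```bash
python3 -m handwheel '[[-1.8,0,5,0,0,0.006,1],[-1.8,0,20,0,0,0.006,1],[-1.8,0,40,0,0,0.006,1],[-1.8,0,60,0,0,0.006,1],[-1.8,0,80,0,0,0.006,1],[-1.8,0,95,0,0,0.006,1],[-1.8,0,103,0,0,0.006,1],[-1.8,0,107.3,0,0,0.006,1],[-1.8,0,107.3,0,0,0.006,1],[-1.8,0,107.3,0,0,0.006,1]]'
python3 -m handwheel '[[0,0,0,0,0,0,1],[0,0,0,0,0,0,1]]'
python3 - <<'E'
from h import *
for n in("wrist","side","scene"): snap(n,n+"17")
crop("side17",230,100,170,150,4,"s17a");crop("scene17",260,110,140,140,4,"c17a");crop("wrist17",260,80,120,170,4,"w17a")
m=load("wrist17")[1]; s=ctrl.get_state();M=R.from_rotvec(s['tool_rot']).as_matrix();print(s['position'],np.arctan2(M[0,0],M[1,0]),M[:,2],s['qd'].round(3))
E
```

```text
time: 23.38
position: [0.5877, -0.039, 0.1023]
tool_rot: [2.334, 2.101, 0.001]
ft_force: [-0.3, -0.2, 0.4]
grip_width: 0.141
time: 23.62
position: [0.5874, -0.039, 0.1019]
tool_rot: [2.335, 2.101, 0.001]
ft_force: [-0.1, 0.5, 0.1]
grip_width: 0.143
[ 0.58727982 -0.03901967  0.10170221] 0.10507414594433387 [ 2.88666419e-04 -8.14868907e-05 -9.99999955e-01] [-0.001  0.001 -0.001  0.001  0.    -0.001 -0.002]
```

View pics/wrist17.png

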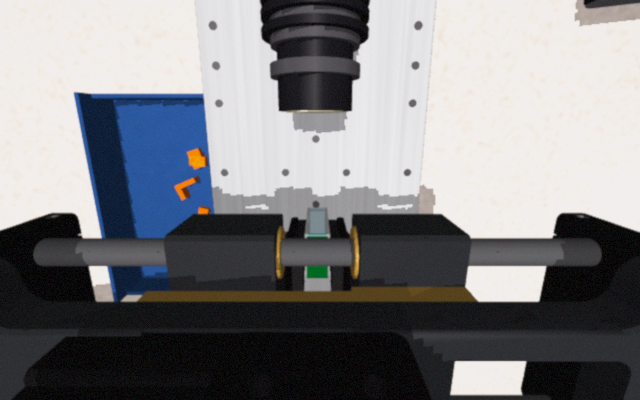

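View pics/s17a.png

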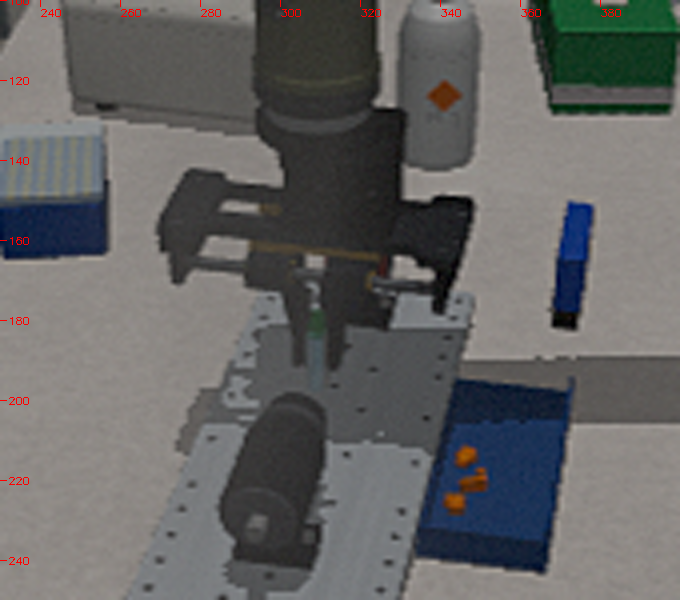

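View pics/w17a.png

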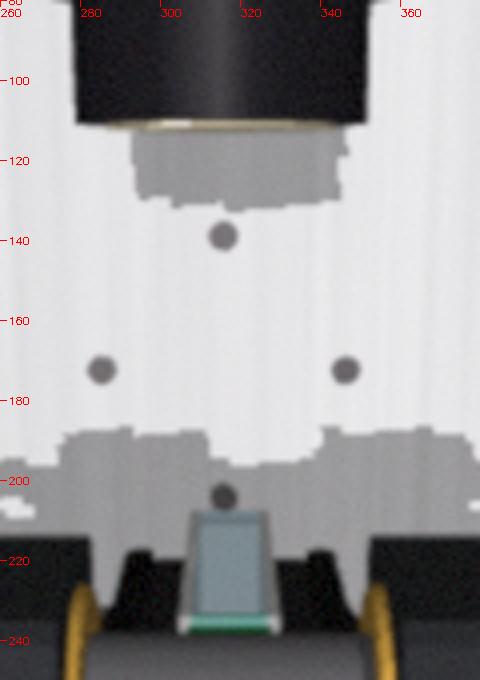

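View pics/c17a.png

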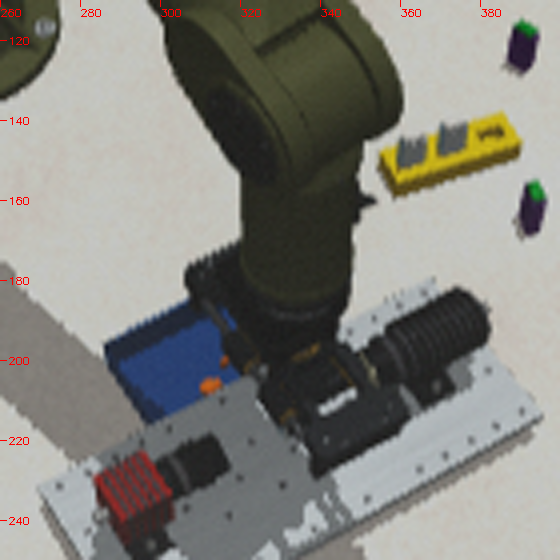

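Run:
```python
from h import *
m=load("wrist17")[1]; s=ctrl.get_state();M=R.from_rotvec(s['tool_rot']).as_matrix();T=s['position']
t=lambda u,v,z:(M.T@(pl(m,u,v,z)-T)*1000).round(1)[:2]
print('holes',[t(*p,.032) for p in((212.5,25.5),(418,25.5),(219,103.5),(412.5,103.5),(285.3,172.5),(346.2,172.5),(315.6,138.8),(315.6,204.3))])
print('lens', t(278.8,110,.092),t(351.3,110,.092))
print('cuv bottom',t(307.5,207.5,T[2]-.032),t(326.8,207.5,T[2]-.032))
print('cuv top',t(304.8,238,T[2]+.013),t(329.8,238,T[2]+.013))
```

```text
holes [array([127. , -69.7]), array([127.1,  67.7]), array([ 77.1, -69.4]), array([77.1, 68. ]), array([ 27.5, -23.6]), array([27.5, 22.1]), array([52.4, -0.8]), array([ 2.6, -0.9])]
lens [ 70.9 -19.6] [70.9 17.9]
cuv bottom [11.5 -5.9] [11.5  6.5]
cuv top [ 9.6 -5.8] [9.6 6.5]
```

```bash
python3 -m handwheel '[[1,-0.5,0,0,0,0,1],[2.3,-1,0,0,0,0,1],[2.3,-1,0,0,0,0,1],[2.3,-1,0,0,0,0,1],[2.3,-1,0,0,0,0,1]]'
python3 - <<'E'
from h import *
snap("wrist","w18")
crop("w18",260,80,120,170,4,"w18a")
s=ctrl.get_state();M=R.from_rotvec(s['tool_rot']).as_matrix();print(s['position'],np.arctan2(M[0,0],M[1,0]),s['qd'].round(3),s['grip_width'],s['time'])
E
```

```text
time: 24.4
position: [0.5865, -0.0366, 0.1016]
tool_rot: [2.335, 2.102, 0.0]
ft_force: [1.0, -0.8, 0.4]
grip_width: 0.142
[ 0.5864693  -0.03665769  0.1015585 ] 0.10509884921428653 [-0.    -0.    -0.    -0.001 -0.     0.     0.001] 0.14200946950771345 24.45
```

View pics/w18a.png

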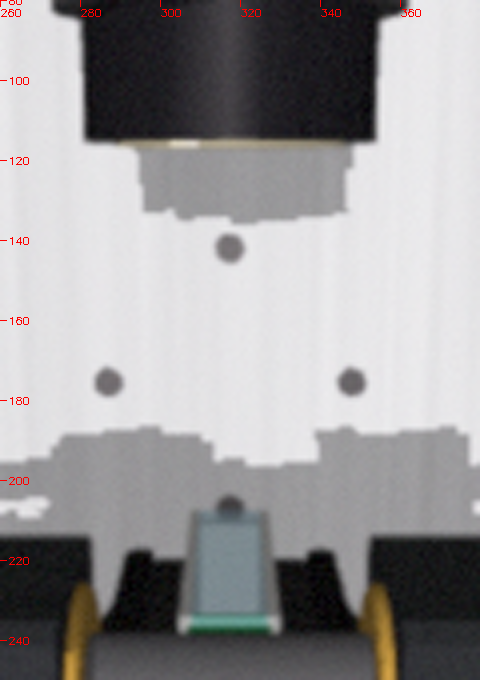

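```bash
python3 -m handwheel '[[0,0,0,0,0,0,1],[0,0,0,0,0,0,1],[0,0,0,0,0,0,1],[0,0,0,0,0,0,1]]'
python3 - <<'E'
from h import *
m=load("w18")[1]; s=ctrl.get_state();M=R.from_rotvec(s['tool_rot']).as_matrix();T=s['position']
t=lambda u,v,z:(M.T@(pl(m,u,v,z)-T)*1000).round(1)[:2]
print('holes',[t(*p,.032) for p in((287,175.4),(347.8,175.4),(317.3,142))],'lens',t(281,114.5,.092),t(353.5,114.5,.092),'cuv',t(307.5,207.5,T[2]-.032),t(326.8,207.5,T[2]-.032),T,s['ft_force'])
print(ctrl.close_job())
E
```

```text
time: 24.95
position: [0.5865, -0.0366, 0.1016]
tool_rot: [2.335, 2.102, 0.0]
ft_force: [-0.0, -0.2, -0.6]
grip_width: 0.142
holes [array([ 25.2, -22.5]), array([25.2, 23.2]), array([50.1,  0.2])] lens [ 68.6 -18.6] [68.6 18.9] cuv [11.5 -6. ] [11.5  6.3] [ 0.58649364 -0.03660111  0.10161163] [-0.02955747 -0.24788588 -0.58510621]
the job is handed in; nothing more can be done
None
```

The job is finished and handed in at about 25 s of the 66 s allowed.

- **Fragments and scraper:** One pass with the blue scraper pushed all three amber fragments off the front of the stage. Later wrist and side pictures show all three lying in the tray. The fingertips stayed about 27 mm above the plate during the sweep, above the glass. The scraper stands upright and released on the bench at about x 0.41, y -0.26, close to where it started and clear of the station.
- **Cuvette:** I took the green-stoppered cuvette from the yellow rack, across its frosted faces, with 10–12 N. The last side view before the hand-in confirmed the grip. The two purple look-alikes and the spare cuvettes were left alone.
- **Final position:** By the last wrist picture, the cuvette is within about 0.5 mm of the lamp axis and of the midpoint between lamp and camera. In the picture before the last 2.5 mm correction, its windows were square to the light to within about 0.01 rad; the tool's turn was the same at the end.
- **Height:** Its centre is about 92 mm above the bench. This was worked out from the arm's reading and how the cuvette was gripped, not measured directly.
- **Touching anything:** The arm is still, the external force reading is under 1 N, and the pictures show nothing touching the cuvette except the fingers.

**Disagreements and limits:** The first pose in the light path was about 2.5 mm off along the light and 1 mm across it, because I measured while the arm was still settling; I corrected it before handing in. Early estimates from the scene and side cameras differed by up to about 11 mm, so I relied on the wrist camera. I did not look again at every bystander object after the last small correction, but none of them moved in the earlier pictures.

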